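# Hook a loaded parts tote forward against the spring stop

### The arm

A 7-joint arm with a two-finger parallel gripper is mounted at the origin on a cart in front of the work surface, level with it; the furniture and walls round the work are solid. World frame = base frame: x ahead of the robot, y to its left, z up, the work surface at z = 0. Lengths are in m, angles in rad, forces in N, time in s.
With the tool pointing down it reaches from about 0.425 to 0.95 m from the base axis. Payload 4.7 kg.
Tool frame: the origin (TCP) lies between the finger pads; the fingertips stand 25 mm ahead of it and the grasp point (between the pads) lies 6 mm ahead of it; z points along the fingers, y is the line along which they close (so a half turn about z gives the same grasp; the last joint's range is limited). The gripper opens to 85 mm and grips with 20 to 120 N. Pads are 22 mm wide; open, the fingers measure 114 mm over their backs; the gripper's body (76 mm by 85 mm) begins 54 mm behind the grasp point. The pads swing forward as they close: fully open they stand 13 mm farther back than shut.
Start: joints at [1.246, 0.469, -0.049, 1.532, 0.024, 1.141, -0.082], TCP at [0.197, -0.646, 0.231] pointing down, gripper open.
Joint ranges: [-2.59, 2.59], [-0.33, 1.99], [-1.39, 1.29], [0.1, 2.45], [-1.04, 4.18], [0.21, 1.99], [-2.66, 2.66]. Speed limits (rad/s): [2.57, 2.57, 3.14, 3.14, 3.14, 3.14, 3.14].

### API

Orientations are given as a 3x3 rotation matrix whose columns are the frame's x, y, z axes.
In Python, from rig import * gives the robot as it stands. Calls block until the motion is done:
- movep(position, orientation): joint-space move of the TCP to a pose.
- move_l(position, attitude=None, feed=0.15, until_force=None): straight line of the TCP; attitude=None keeps the orientation; feed is the mean speed in m/s. With until_force (N) it stops when the force on the tool has changed by that much, and returns True; else False.
- move_joints(angles): joint-space move.
- command_gripper(opening, newtons=None): finger opening in m; newtons is the grip in N (None keeps the last); returns when the fingers have stopped.
- sleep(seconds).
- inverse_kinematics(position, orientation): joint angles nearest the present ones, or None.
- sense(): the state.
- camera(name): name is "scene" or "top" or "wrist"; returns (picture, depth): 480x640x3 uint8, red, green, blue; 480x640 float32, m along the optical axis (not along the pixel's ray), 0 where there is no reading.
- camera_params(name): a dict with "K" (3x3 intrinsics, pixels), "position" and "rotation" of the camera in the world; the wrist camera has in their place "tool_from_camera" (4x4, takes a point from camera to tool coordinates, whose origin is the TCP and whose axes are the flange's). Camera axes: x right, y down, z forward; pixel columns grow to the right and rows downward; lengths in m; the calibration is good to about 2 mm. The wrist camera is an equidistant fisheye: a pixel r from the principal point sees the ray r / f radians off the axis. A picture is of the moment at which its call begins: read the wrist's pose just before it. camera_params takes no time and is no camera call.
A pose or a line that the arm cannot do raises Unreachable and nothing moves.
- finish_job(): hands the job in; it is judged then, once.
The state is a dict: "time_s": time; "joint_pos": joint angles; "qd": joint speeds; "joint_efforts": joint torques, N m; "position": TCP position; "tcp_rot": TCP orientation; "wrist_force": force on the tool from outside, world axes, zero at the start; "ft_torque": the same for the moment, N m; "finger_gap": finger opening in m; "gripper_force": force on a finger pad.
Only numpy, scipy, OpenCV 4.12 (cv2) and the standard library are available. Lean on these libraries where they do the work, as an engineer would, in place of code of your own. Each camera call takes 0.05 s, during which the arm holds its last target. There are 200 camera calls.

### The job

The loaded tote has slid back in the low storage bay, out of the gripper's reach. Take the pull hook off its rest, reach in under the wire deck, drop the claw behind the tote's low front wall and draw the tote gently forward until it has pushed the spring buffer at the bay's mouth about half-way in (never to the end of its travel), then let it settle against the buffer and put the hook back in both notches of its rest. Do not touch the tote with the gripper or arm, and leave the transformer in it and the loose parts around alone.

Things in the scene. Friction and masses are not known exactly. Their poses are not given: they have to be found in the camera images.
- hook_grip (a point): Centre of the pull hook's handle, where to grasp it: a straight wooden bar 110 mm long, 14 mm wide, 24 mm high, with a 6 mm steel shaft running on in line to a flat claw turned straight down. x points along the hook to the claw, y across the 14 mm, z up. 0.15 kg. It starts level in the notches of its rest, this centre 72 mm up.
- hook_claw (a point): Middle of the claw's lower edge: 175 mm ahead (x) of the handle centre and 46 mm below it. The claw is a steel plate 4 mm thick along the hook and 18 mm wide; it hangs 43 mm below the underside of the shaft. Same axes as hook_grip.
- rest_seat (a point): Where the handle's centre lies when the hook is back (within 8 mm lengthwise at first), 72 mm up; x as the hook's. The fixed rest has two posts, 35 mm before and behind it along x, each with an open flared notch, 18 mm wide at its bottom, prongs up to 82 mm above the worktop. Between the posts it is free down to 6 mm above the worktop.
- bay: Fixed open-frame storage bay. Origin on the worktop at the middle of its open mouth; x points into the bay, z up. Inside 100 mm wide (y -50 to +50 mm), 205 mm deep; side guides 26 mm high, corner posts, top rails with underside 108 mm up and wire deck with underside 117 mm up, top 123 mm. It has no floor: the tote slides on the worktop.
- tote: Grey open tote, origin at the centre of its underside, 110 mm long (x), 84 mm wide, 42 mm high, 4 mm walls and floor; the front wall at -x (towards the mouth) is only 28 mm high. About 0.3 kg, plus 0.34 kg of transformer. Its front wall starts 68 to 90 mm inside the mouth. Its sliding friction is not known, some 1 to 4 N.
- tote_lip (a point): Middle of the top edge of the tote's low front wall, 28 mm above the worktop, at mid-thickness of the 4 mm wall. Same axes as the tote.
- transformer: Iron-core transformer, 43 x 66 x 40 mm, lying loose in the rear of the tote, origin at the centre of its underside. The front 38 mm inside the tote are empty.
- front_stop: Fixed base of the spring stop at the bay's mouth; origin and axes are the bay's. Base plate 70 mm wide, 12 mm high, from x = -108 to -34 mm; on it a carriage block 22 mm high with the buffer pad in front of it, towards the tote. The pad is 44 mm wide, rubber-faced, 7 to 20 mm above the worktop, and is what the tote's front wall meets.
- stop_mid (a point): Middle of the range in which the buffer's free face may stand, on the mouth plane, 13.5 mm up, axes as the bay. The carriage is clamped anywhere within 15 mm before or behind it (x = -15 to +15 mm); its place is not measured and differs each time. The pad yields towards -x on a spring of 0.9 N/mm for 12 mm (half-way about 5.4 N), then is solid.
- heat_sink: Loose bystander: light metal heat sink, 40 x 42 x 20 mm, origin under its centre.
- relay: Loose bystander: small box-shaped relay, 12 x 28 x 26 mm, origin under its centre.
- capacitor: Loose bystander: upright round capacitor, 22 mm across, 42 mm high, origin under its centre.
Not all that is in view belongs to the job. What is shaped like the part that bears rest_seat but orange is not meant.

How it is judged:
On the way, in this order (a step that is already met when the one before it is completed fails the run):
1. the hook is lifted off its rest (z of hook_grip in the frame of rest_seat above 0.025 m), for 0.1 s.
2. the claw hangs behind the tote's front wall, below the wall's top, deep in the bay (x of hook_claw in the frame of tote_lip between 0.001 and 0.045 m and z of hook_claw in the frame of tote_lip below -0.004 m and x of tote_lip in the frame of bay above 0.04 m), for 0.1 s.
3. the tote, drawn by the hook, presses on the buffer with more than 3.5 N (4 mm of its 12 mm) (contact force between tote and front_stop above 3.5 N and contact force between pull_hook and tote above 3 N and x of tote_lip in the frame of bay between -0.032 and 0.025 m), for 0.2 s.
At the end, for the whole second after the job is handed in: The tote rests still against the buffer (over 0.15 N, front wall from 32 mm outside to 25 mm inside the mouth), the transformer lying in it; the hook lies level in both notches of its rest (handle centre within 15 mm lengthwise, 7 mm sideways, 6 mm in height of the seat) (contact force between tote and front_stop above 0.15 N and x of tote_lip in the frame of bay between -0.032 and 0.025 m and linear speed of tote below 0.01 m/s and x of hook_grip in the frame of rest_seat between -0.015 and 0.015 m and y of hook_grip in the frame of rest_seat between -0.007 and 0.007 m and z of hook_grip in the frame of rest_seat between -0.006 and 0.006 m and angle between hook_grip's own z axis and vertical below 0.15 rad and x of transformer in the frame of tote between -0.05 and 0.05 m and z of transformer in the frame of tote below 0.012 m); the robot touches nothing.
It fails at once if the buffer is driven to the end of its travel or slammed: more than 13 N on it (contact force between tote and front_stop above 13 N).
It fails at once if the hook and the tote press on one another with more than 25 N (contact force between pull_hook and tote above 25 N).
It fails at once if the gripper or arm touches the tote (contact force between any of the fingers, the arm and tote above 0.5 N).
It fails at once if the tote is tipped (angle between tote's own z axis and vertical above 0.25 rad).
It fails at once if a loose part nearby is shifted by more than 20 mm (distance of any of heat_sink, relay, capacitor from where it was at the start of the episode above 0.02 m).
It also fails if it takes over 72 s, if anything falls off the work surface, if the arm or the gripper's body presses on something with over 40 N, if the wrist force passes 120 N, or if a joint passes its speed limit or range.

## Working session

There is one attempt and no reset: what is moved stays moved. The work goes in short steps, each a Python script; the robot and the scene stay as the last script left them, time stands still between calls to the robot, and variables do not carry over. Pictures are saved under pics/ and viewed, at most 10 in all, crops included, and the job is handed in when it is done.

```bash
mkdir -p pics; ls; python3 - <<'E'
from rig import *
import cv2,numpy as np
for n in ["scene","top"]:
    im,d=camera(n); cv2.imwrite(f"pics/{n}0.png",im[:,:,::-1]); np.savez(f"{n}0.npz",im=im,d=d)
    p=camera_params(n); print(n,p)
print(sense()["time_s"],camera_params("wrist"))
E
```

```text
pics
scene {'K': array([[609.06537028,   0.        , 316.24533436],
       [  0.        , 609.06537028, 238.90105381],
       [  0.        ,   0.        ,   1.        ]]), 'position': array([-0.16563422,  0.78494653,  0.75810588]), 'rotation': array([[-0.83352921, -0.24700394,  0.49418428],
       [-0.5519378 ,  0.41174685, -0.72514081],
       [-0.02436618, -0.87718503, -0.47953384]])}
top {'K': array([[529.77075842,   0.        , 326.64053972],
       [  0.        , 529.77075842, 246.04204931],
       [  0.        ,   0.        ,   1.        ]]), 'position': array([ 0.33319165, -0.26651483,  1.1350002 ]), 'rotation': array([[-0.00108157, -0.98373355,  0.17963052],
       [-0.99963655,  0.00590231,  0.02630466],
       [-0.02693701, -0.17953678, -0.9833824 ]])}
0.1 {'K': array([[371.64829954,   0.        , 318.75812187],
       [  0.        , 371.64829954, 236.39098487],
       [  0.        ,   0.        ,   1.        ]]), 'tool_from_camera': array([[ 1.20532079e-04, -9.45327510e-01, -3.26122500e-01,
         8.37854292e-02],
       [ 9.99999940e-01,  7.89005251e-06,  3.46720599e-04,
        -3.02885365e-04],
       [-3.25191396e-04, -3.26122522e-01,  9.45327454e-01,
        -1.42468917e-01],
       [ 0.00000000e+00,  0.00000000e+00,  0.00000000e+00,
         1.00000000e+00]])}
```

View pics/top0.png

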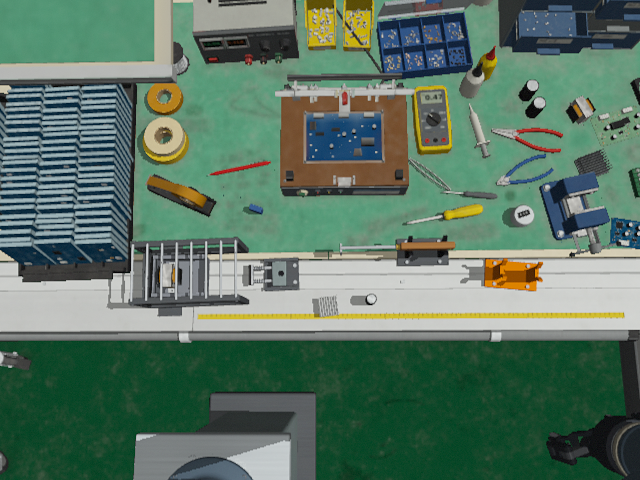

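View pics/scene0.png

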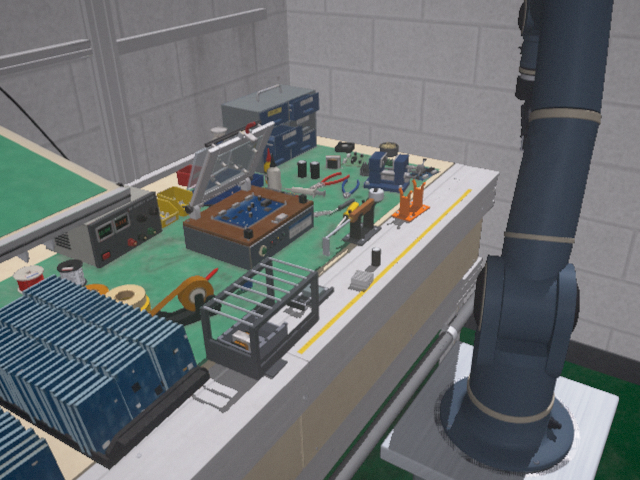

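The top view shows the bay on the left (mouth edge about u=243, v=270). The spring stop is at (275,275), and the hook lies on the dark rest at (425,250) with its claw pointing left at (342,247). The orange rest at (513,273) is the decoy. The dark rest fits because it carries the wooden handle. Next I'll enlarge that area to confirm it and measure.

```bash
cat > h.py <<'E'
import numpy as np,cv2
from rig import *
def cloud(n,d):
    p=camera_params(n);K=p["K"];v,u=np.mgrid[0:480,0:640]
    c=np.stack([(u-K[0,2])/K[0,0]*d,(v-K[1,2])/K[1,1]*d,d],-1)
    return c@p["rotation"].T+p["position"]
def ray(n,u,v,z):
    p=camera_params(n);K=p["K"]
    r=p["rotation"]@np.array([(u-K[0,2])/K[0,0],(v-K[1,2])/K[1,1],1]);o=p["position"]
    return o+r*(z-o[2])/r[2]
E
python3 - <<'E'
from h import *
f=np.load("top0.npz");im,d=f["im"],f["d"];W=cloud("top",d)
cv2.imwrite("pics/crop1.png",cv2.resize(im[225:325,125:325,::-1],None,fx=4,fy=4,interpolation=cv2.INTER_CUBIC))
cv2.imwrite("pics/crop2.png",cv2.resize(im[225:325,310:510,::-1],None,fx=4,fy=4,interpolation=cv2.INTER_CUBIC))
def rect(m,name,z=None):
    P=W[m]; r=cv2.minAreaRect(P[:,:2].astype(np.float32)*1000); print(name,m.sum(),"med",P.mean(0).round(4),"rect",np.round(r[0],1),np.round(r[1],1),round(r[2],1))
Z=W[...,2];v,u=np.mgrid[0:480,0:640]
box=lambda a,b,c,e:(u>=a)&(u<b)&(v>=c)&(v<e)
hsv=cv2.cvtColor(im,cv2.COLOR_RGB2HSV)
br=(hsv[...,0]<25)&(hsv[...,1]>90)&box(385,470,230,262)&(Z>.07)
rect(br,"handle")
ys,xs=np.where(br);fit=cv2.fitLine(W[br][:,:2].astype(np.float32),cv2.DIST_HUBER,0,.001,.001).ravel();print("dir",fit)
rect(box(333,400,240,258)&(Z>.05)&(Z<.1),"shaft")
rect(box(395,452,235,270)&(Z>.012)&(Z<.1),"rest+handle")
rect(box(125,255,225,315)&(Z>.11)&(Z<.135),"deck")
rect(box(125,255,225,315)&(Z>.015)&(Z<.06),"in bay")
rect(box(247,305,255,295)&(Z>.008)&(Z<.06),"stop")
rect(box(310,345,290,320)&(Z>.008)&(Z<.06),"sink")
rect(box(360,382,290,310)&(Z>.02)&(Z<.06),"cap")
rect(box(310,338,248,258)&(Z>.005)&(Z<.06),"relay?")
E
```

```text
handle 439 med [ 0.5231 -0.4362  0.0918] rect [ 459.5 -357.7] [ 78.2 301.6] 39.6
dir [ 0.04505749 -0.9989844   0.52499646 -0.4504496 ]
shaft 209 med [ 0.5235 -0.3222  0.0744] rect [ 525.3 -323.9] [ 16.7 121.4] 2.8
rest+handle 624 med [ 0.5238 -0.4375  0.0753] rect [ 524.1 -433.4] [113.7  43. ] 89.6
deck 2531 med [0.4711 0.0383 0.121 ] rect [472.2  39.7] [127.  215.2] 2.0
in bay 2534 med [0.4805 0.0819 0.0327] rect [477.2  69.2] [302.7 167.3] 79.2
stop 887 med [ 0.4767 -0.1243  0.0171] rect [ 477.6 -122.6] [ 70.5 103.8] 1.9
sink 164 med [ 0.4085 -0.2397  0.0173] rect [ 409.1 -239.4] [39.5 39.9] 8.8
cap 99 med [ 0.4213 -0.3279  0.0417] rect [ 421.3 -328. ] [20.3 21.2] 44.1
relay? 4 med [ 0.5297 -0.2295  0.0059] rect [ 529.1 -225.2] [ 1.5 41.2] 3.4
```

View pics/crop1.png

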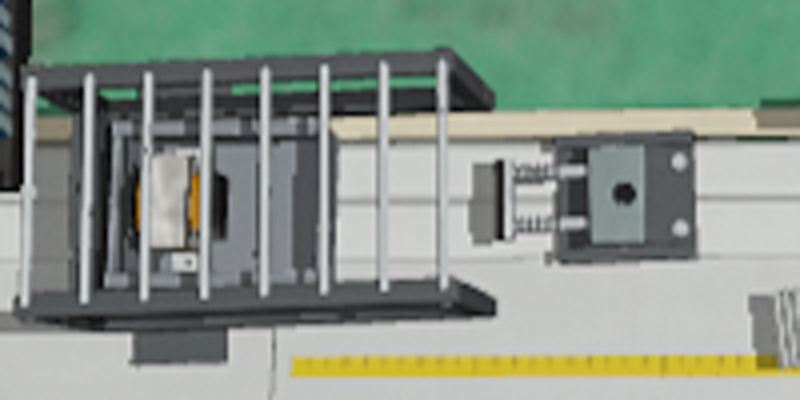

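View pics/crop2.png

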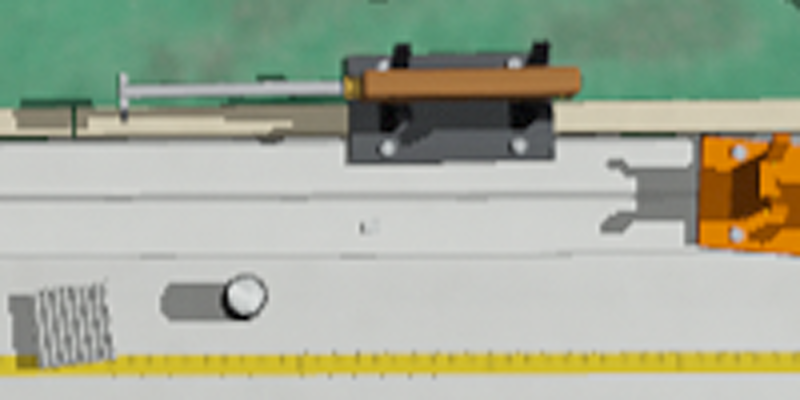

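The crops confirm the target. The wooden handle runs from crop2 (360,83) to (580,80), on the dark rest, whose plate spans x 347–553. The claw plate is at (123,95). In crop1 the tote's front wall is at about x=335, the bay mouth is at about x=470–490, the stop base spans (557–693, 133–260) and the pad face is at about x=497. The dark box at crop1 (180,345) is the relay, standing outside the bay.

```bash
python3 - <<'E'
from h import *
f=np.load("top0.npz");im,d=f["im"],f["d"];W=cloud("top",d);Z=W[...,2]
c1=lambda x,y,z:ray("top",125+x/4-.4,225+y/4-.4,z)
c2=lambda x,y,z:ray("top",310+x/4-.4,225+y/4-.4,z)
pr=lambda n,*p:print(n,*[np.round(q[:2]*1000,1) for q in p])
pr("handle ends",c2(361,84,.084),c2(581,81,.084))
pr("claw top",c2(123,90,.075)); pr("shaft start",c2(345,87,.075))
pr("rest plate corners",c2(347,57,.006),c2(555,57,.006),c2(555,158,.006),c2(347,163,.006))
pr("stop base",c1(557,135,.012),c1(693,133,.012),c1(693,258,.012),c1(557,262,.012))
pr("pad face",c1(499,162,.020),c1(499,240,.020))
pr("deck rods first",c1(444,62,.123),c1(444,287,.123));pr("last rod",c1(30,75,.123),c1(27,300,.123))
pr("tote front lip",c1(333,125,.028),c1(333,282,.028)); pr("tote rear",c1(110,125,.042),c1(106,285,.042))
v,u=np.mgrid[0:480,0:640]
m=(Z>.116)&(Z<.13)&(u>125)&(u<245)&(v>230)&(v<305)
P=W[m][:,:2];r=cv2.boxPoints(cv2.minAreaRect((P*1000).astype(np.float32)));print(r.round(1))
for lo,hi in((.02,.034),):
    m=(Z>lo)&(Z<hi)&(u>195)&(u<215)&(v>255)&(v<297);print(np.c_[u[m],v[m],(W[m]*1000).round(0)][::6])
s=sense();print(s["tcp_rot"].round(2))
for sg in(1,-1):
    for y in(-.45,-.27,-.15):
        R=np.array([[0,sg,0],[sg,0,0],[0,0,-1.]]);print(sg,y,inverse_kinematics([.5,y,.07],R))
E
```

```text
handle ends [ 525.2 -385.6] [ 526.1 -495.5]
claw top [ 524.5 -266. ]
shaft start [ 525.3 -378.5]
rest plate corners [ 554.3 -387.3] [ 553.6 -499.2] [ 498.6 -496.9] [ 496.4 -385.9]
stop base [ 512.2 -101.2] [ 512.9 -174.5] [ 445.6 -175.1] [ 443.7 -102.6]
pad face [496.5 -71.6] [454.7 -72.6]
deck rods first [530.9 -61.3] [421.  -64.6]
last rod [525.7 142.8] [415.4 137. ]
tote front lip [515.7  16.3] [432.1  13. ]
tote rear [514.  131.1] [429.7 128.3]
[[405.  145. ]
 [412.8 -69.7]
 [538.5 -65.1]
 [530.8 149.6]]
[[196. 259. 510.  43.  23.]
 [203. 259. 510.  28.  22.]
 [204. 270. 486.  24.  25.]]
[[ 0.96  0.29 -0.  ]
 [ 0.29 -0.96  0.  ]
 [-0.   -0.   -1.  ]]
1 -0.45 [ 0.90586359  0.65126253 -0.34458105  1.66132323  0.26979715  0.87614124
  0.45261406]
1 -0.27 [ 0.7753484   0.53322915 -0.4662588   1.91422815  0.33425686  0.7705667
  0.12217351]
1 -0.15 [ 0.63289298  0.48599006 -0.53526903  2.01789109  0.36493557  0.7309336
 -0.12718146]
-1 -0.45 [ 0.48521242  0.63524247  0.26924309  1.68977023 -0.21255877  0.84532099
 -2.2955868 ]
-1 -0.27 [ 0.28402821  0.48998056  0.17850229  1.94399058 -0.12731794  0.7182672
 -2.60360647]
-1 -0.15 [-0.57449495  0.70691389  1.10957447  2.0829238  -0.84015998  0.89621164
 -2.11546536]
```

```bash
cat >> h.py <<'E'
def Rz(t): s,c=np.sin(t),np.cos(t); return np.array([[-s,c,0],[c,s,0],[0,0,-1.]])
def wpix(u,v,z,s):
    p=camera_params("wrist");K=p["K"];T=p["tool_from_camera"]
    a=np.array([(u-K[0,2])/K[0,0],(v-K[1,2])/K[1,1]]);r=np.linalg.norm(a)
    c=np.r_[a/r*np.sin(r),np.cos(r)]
    o=s["position"]+s["tcp_rot"]@T[:3,3]; w=s["tcp_rot"]@T[:3,:3]@c
    return o+w*(z-o[2])/w[2]
E
python3 - <<'E'
from h import *
command_gripper(.06,60)
movep([.5257,-.4405,.19],Rz(.005))
s=sense();im,d=camera("wrist");cv2.imwrite("pics/w1.png",im[:,:,::-1]);np.savez("w1.npz",im=im,pos=s["position"],R=s["tcp_rot"])
print(s["time_s"],s["position"],s["finger_gap"],s["wrist_force"])
E
```

```text
1.925 [ 0.52405766 -0.4426986   0.19002955] 0.059880750608271784 [ 0.52100556 -0.75341463  0.77917538]
```

View pics/w1.png

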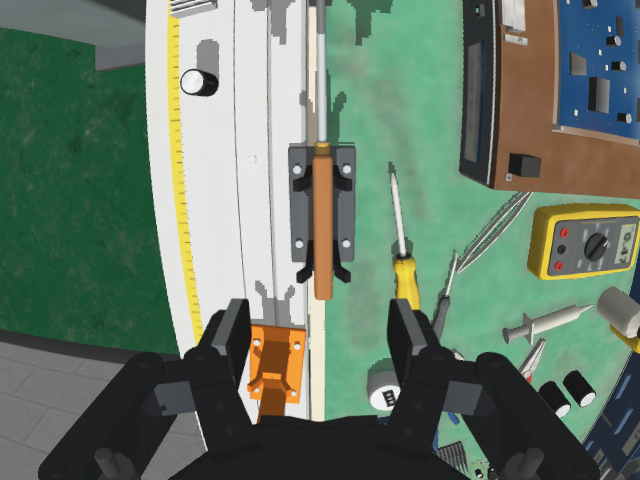

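The wrist view shows the handle running from (322,157) to (323,298) on the dark rest, lined up between the fingers, with the orange decoy at the lower left.

```bash
python3 - <<'E'
from h import *
f=np.load("w1.npz");s=dict(position=f["pos"],tcp_rot=f["R"])
for u,v,z in((322,157,.084),(323.5,298,.084),(323,228,.084),(321.5,30,.075)):print(wpix(u,v,z,s).round(4))
for c in((290,143),(355,146),(356,261),(290,261)):print("plate",wpix(*c,.006,s).round(4))
s=sense();print(s["position"],s["qd"].round(3))
E
```

```text
[ 0.5256 -0.3882  0.084 ]
[ 0.5272 -0.4938  0.084 ]
[ 0.5265 -0.4381  0.084 ]
[ 0.5252 -0.3002  0.075 ]
plate [ 0.4983 -0.3851  0.006 ]
plate [ 0.5552 -0.3876  0.006 ]
plate [ 0.5592 -0.4963  0.006 ]
plate [ 0.4961 -0.4964  0.006 ]
[ 0.52402104 -0.44277829  0.19008394] [-0.001 -0.002 -0.003  0.002 -0.002 -0.001  0.001]
```

```bash
python3 - <<'E'
from h import *
R=Rz(.008);t=np.array([.526,-.441,.12]);off=np.zeros(3)
move_l(t,R,.15);sleep(.3);off=t-sense()["position"];print("off",off)
t[2]=.078;move_l(t+off,R,.08);sleep(.3);s=sense();print(s["position"],s["tcp_rot"].round(3).tolist(),s["wrist_force"].round(2))
command_gripper(0.0,110);sleep(.2);s=sense();print(s["position"].round(4),s["wrist_force"].round(2),s["ft_torque"].round(3),s["finger_gap"],s["gripper_force"],s["time_s"])
np.save("grasp.npy",np.r_[s["position"],t+off])
E
```

```text
off [-0.00045878  0.00028663 -0.00103585]
[ 0.52577378 -0.44089094  0.0775079 ] [[-0.008, 1.0, 0.001], [1.0, 0.008, -0.001], [-0.001, 0.001, -1.0]] [0.22 0.65 0.26]
[ 0.5257 -0.4408  0.0774] [-0.97  0.25  3.94] [0.087 0.171 0.019] 0.009236345228950359 108.06489139795303 4.5917
```

```bash
python3 - <<'E'
from h import *
g=np.load("grasp.npy");c=g[3:]
move_l(c+[0,0,.075],None,.1);sleep(.3);s=sense()
print(s["position"].round(4),s["wrist_force"].round(2),s["ft_torque"].round(3),s["finger_gap"],s["time_s"])
im,d=camera("wrist");np.savez("w2.npz",im=im,pos=s["position"],R=s["tcp_rot"])
sc,_=camera("scene")
cv2.imwrite("pics/w2.png",np.hstack([im[0:400,200:440],cv2.resize(sc[160:310,270:420],(400,400))])[:,:,::-1])
E
```

```text
[ 0.5253 -0.4406  0.1514] [ 0.53 -0.58 -1.07] [-0.067  0.009  0.014] 0.009730704891318616 5.7917
```

View pics/w2.png

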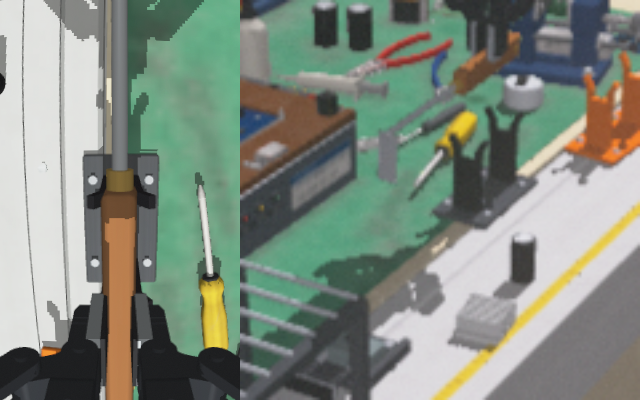

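The hook is gripped and hangs level (shaft in line at wrist crop u≈120, claw plate at scene crop (387,155)), and the rest is empty. Next I take it to the bay mouth and reach in.

```bash
cat >> h.py <<'E'
TH=.032; E_=np.array([-np.sin(TH),np.cos(TH),0]); B=np.array([.4757,-.0675,0])
def tcp(claw_x,claw_z): return B+E_*(claw_x-.175)+[0,0,claw_z+.052]
def go(x,z,feed=.1,**k):
    r=move_l(tcp(x,z),Rz(TH),feed,**k); return r
def st():
    s=sense();p=s["position"]-B; return dict(t=round(s["time_s"],2),x=round(float(p@E_)+.175,4),lat=round(float(p@[E_[1],-E_[0],0]),4),cz=round(float(p[2])-.052,4),F=s["wrist_force"].round(2).tolist(),T=s["ft_torque"].round(2).tolist())
E
python3 - <<'E'
from h import *
s,_=None,None
im,d=camera("scene");W=cloud("scene",d)
print("claw pts",W[218:232:2,324].round(3).tolist())
go(-.02,.098,.12);sleep(.2);print(st())
go(-.02,.044,.08);sleep(.2);print(st())
print(go(.098,.044,.08,until_force=5));sleep(.3);print(st())
im,d=camera("wrist");im2,_=camera("scene")
cv2.imwrite("pics/w3.png",np.hstack([im[0:400,140:500],cv2.resize(im2[240:400,180:340],(400,400))])[:,:,::-1])
E
```

```text
claw pts [[0.527, -0.266, 0.125], [0.529, -0.268, 0.118], [0.527, -0.265, 0.115], [0.527, -0.265, 0.11], [0.526, -0.264, 0.105], [0.628, -0.418, 0.003], [0.623, -0.41, 0.002]]
{'t': 7.83, 'x': -0.0204, 'lat': 0.0, 'cz': 0.0979, 'F': [-0.49, 0.44, -1.26], 'T': [-0.02, 0.04, -0.0]}
{'t': 8.85, 'x': -0.0202, 'lat': 0.0004, 'cz': 0.0446, 'F': [-0.05, -0.57, -0.71], 'T': [0.0, 0.03, 0.04]}
False
{'t': 10.78, 'x': 0.0978, 'lat': -0.0, 'cz': 0.044, 'F': [0.28, 0.0, -1.45], 'T': [-0.01, -0.04, 0.0]}
```

View pics/w3.png

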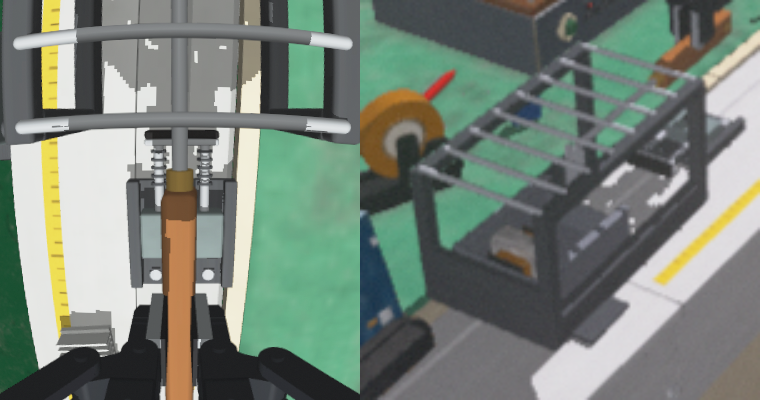

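The shaft runs centred over the stop and under the first deck wires, and nothing was touched. Now I lower the claw with a force guard and draw the tote.

```bash
python3 - <<'E'
from h import *
print(go(.098,.011,.05,until_force=6));sleep(.3);print(st())
im,d=camera("top");W=cloud("top",d)
f0=np.mean([sense()["wrist_force"]@E_ for _ in range(1)])
print(go(.088,.011,.02,until_force=4));sleep(.3);a=st();print(a, np.dot(a["F"],E_))
E
```

```text
False
{'t': 11.98, 'x': 0.0979, 'lat': 0.0002, 'cz': 0.0112, 'F': [0.58, -0.15, -2.0], 'T': [-0.07, -0.01, 0.02]}
False
{'t': 12.98, 'x': 0.0881, 'lat': 0.0, 'cz': 0.011, 'F': [-0.27, 2.6, -2.84], 'T': [0.53, -0.06, -0.1]} 2.607307439107352
```

```bash
cat >> h.py <<'E'
def favg(n=8):
    a=[]
    for _ in range(n): sleep(.02); s=sense(); a.append(np.r_[s["wrist_force"]@E_,s["ft_torque"][0]])
    return np.mean(a,0).round(2)
E
python3 - <<'E'
from h import *
print(go(.05,.011,.03,until_force=8),favg(),st())
print(go(.024,.011,.03,until_force=8),favg(),st())
E
```

```text
False [1.54 0.36] {'t': 14.53, 'x': 0.0499, 'lat': 0.0, 'cz': 0.0111, 'F': [-1.02, 1.4, -1.92], 'T': [0.32, 0.1, 0.03]}
False [0.44 0.05] {'t': 15.68, 'x': 0.0234, 'lat': 0.0001, 'cz': 0.0112, 'F': [0.26, 1.27, -1.02], 'T': [0.06, 0.05, 0.04]}
```

```bash
python3 - <<'E'
from h import *
def prof(d):
    W=cloud("top",d)-B;x=W@E_;l=W@np.array([E_[1],-E_[0],0]);z=W[...,2]
    # per bay-x bin: typical height away from the centre line (lateral 15-36)
    out=[]
    for b in np.arange(-.03,.21,.008):
        m=(x>=b)&(x<b+.008)&(abs(l)>.014)&(abs(l)<.034)&(z<.09)&(z>-.01);out.append((round(b*1000),m.sum(),round(float(np.median(z[m])*1000)) if m.any() else None))
    return out
print([o[2] for o in prof(np.load("top0.npz")["d"])])
im,d=camera("top");print([o[2] for o in prof(d)]);print(favg(),st())
cv2.imwrite("pics/t4.png",cv2.resize(im[225:325,125:325,::-1],None,fx=4,fy=4,interpolation=cv2.INTER_CUBIC))
E
```

```text
[0, -1, 1, 1, 0, 0, 0, -3, 0, 0, 0, -1, 0, 0, 2, 6, 4, 5, 4, 4, 5, 5, 5, 39, 42, 39, 6, 26, 40, 33]
[1, -1, 1, 1, -1, 1, 28, 6, 4, 4, 4, 6, 4, 5, 7, 44, 41, 5, 5, 36, None, 0, -1, -1, 0, 0, -1, 0, 0, 20]
[-0.15 -0.04] {'t': 15.87, 'x': 0.0236, 'lat': 0.0002, 'cz': 0.0112, 'F': [-0.17, -0.53, -1.33], 'T': [-0.07, 0.03, 0.0]}
```

View pics/t4.png

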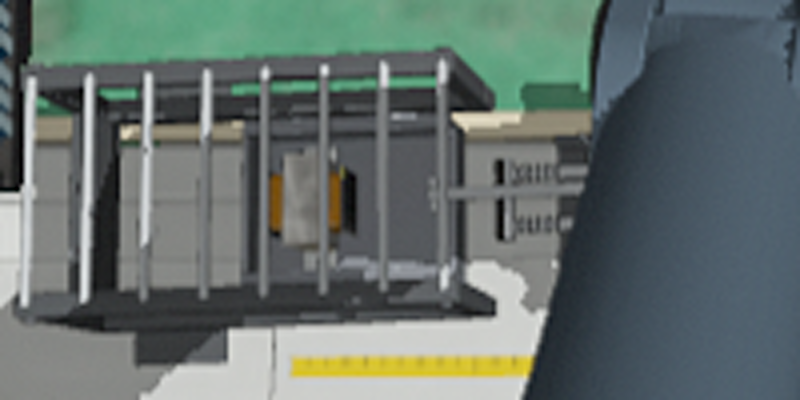

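The tote is following the claw: its lip is at crop x≈462 and the buffer pad at about x=500. I'll go on in small steps, watching the force.

```bash
python3 - <<'E'
from h import *
x=.023
while x>-.0035:
    x-=.0015 if x>.006 else .001
    h=go(x,.011,.012,until_force=9)
    f=favg(5);s=st();print(round(x,4),s["x"],f,s["t"],h)
    if f[0]>5 or f[1]>1.1 or h: break
E
```

```text
0.0215 0.0221 [3.05 0.67] 16.31 False
0.02 0.0199 [3.17 0.59] 16.67 False
0.0185 0.0182 [2.44 0.48] 17.02 False
0.017 0.0168 [1.96 0.44] 17.38 False
0.0155 0.0154 [1.87 0.49] 17.74 False
0.014 0.0139 [2.53 0.49] 18.1 False
0.0125 0.0123 [2.56 0.5 ] 18.46 False
0.011 0.0108 [2.24 0.52] 18.82 False
0.0095 0.0093 [2.38 0.53] 19.18 False
0.008 0.0079 [2.04 0.49] 19.53 False
0.0065 0.0063 [2.38 0.49] 19.89 False
0.005 0.0048 [2.6  0.49] 20.25 False
0.004 0.004 [2.96 0.6 ] 20.58 False
0.003 0.0032 [3.32 0.78] 20.92 False
0.002 0.0022 [4.33 0.96] 21.25 False
0.001 0.0013 [5.05 1.1 ] 21.58 False
```

```bash
python3 - <<'E'
from h import *
for x in(0,-.001,-.0017):
    go(x,.011,.012,until_force=6);f=favg(6);print(x,st()["x"],f)
    if f[1]>1.55: break
sleep(.4);print(favg(),st())
E
```

```text
0 0.0005 [5.48 1.15]
-0.001 -0.0003 [6.06 1.27]
-0.0017 -0.0007 [6.35 1.39]
[6.26 1.38] {'t': 23.17, 'x': -0.0007, 'lat': -0.0001, 'cz': 0.0108, 'F': [0.11, 6.05, -2.99], 'T': [1.38, -0.06, -0.06]}
```

```bash
python3 - <<'E'
from h import *
for x in(-.0025,-.0033):
    go(x,.011,.012,until_force=6);f=favg(6);print(x,st()["x"],f)
    if f[1]>1.5: break
sleep(.5);print(favg(),st())
E
```

```text
-0.0025 -0.0012 [7.04 1.46]
-0.0033 -0.0018 [6.91 1.58]
[7.05 1.55] {'t': 24.5, 'x': -0.0018, 'lat': -0.0001, 'cz': 0.0107, 'F': [-0.66, 6.9, -3.82], 'T': [1.56, -0.05, 0.0]}
```

```bash
python3 - <<'E'
from h import *
go(.014,.011,.015,until_force=12);sleep(.3);print(favg(),st())
print(go(.014,.046,.06,until_force=6),favg(),st())
print(go(-.03,.046,.08,until_force=5),st())
go(-.03,.1,.1)
g=np.load("grasp.npy")
t=g[:3]+[0,0,.074];move_l(t,Rz(.008),.15);sleep(.3);off=t-sense()["position"];move_l(t+off,Rz(.008),.1);sleep(.3)
s=sense();print(off,s["position"]-t,s["finger_gap"],s["time_s"])
im,d=camera("scene");W=cloud("scene",d)
print("claw pts",W[214:232:2,324].round(3).tolist())
f=np.load("w2.npz");im2,_=camera("wrist")
cv2.imwrite("pics/w5.png",np.hstack([f["im"][0:400,230:430],im2[0:400,230:430],cv2.resize(im[160:310,270:420],(400,400))])[:,:,::-1])
E
```

```text
[-0.05 -0.03] {'t': 26.23, 'x': 0.014, 'lat': -0.0, 'cz': 0.011, 'F': [-0.39, 0.28, -1.56], 'T': [-0.04, 0.01, -0.03]}
False [-0.06 -0.03] {'t': 27.1, 'x': 0.0141, 'lat': -0.0004, 'cz': 0.0456, 'F': [0.19, -0.21, -2.07], 'T': [-0.0, 0.01, -0.08]}
False {'t': 27.8, 'x': -0.0298, 'lat': -0.0001, 'cz': 0.0459, 'F': [-0.17, 0.66, -1.78], 'T': [-0.03, 0.04, -0.02]}
[-7.75584821e-05 -3.83137669e-04 -2.00457285e-04] [-5.87288828e-05 -3.71254779e-04 -2.17926211e-04] 0.009777705507864538 30.65
claw pts [[0.526, -0.264, 0.136], [0.526, -0.265, 0.131], [0.528, -0.268, 0.124], [0.529, -0.268, 0.118], [0.53, -0.27, 0.112], [0.528, -0.266, 0.109], [0.53, -0.27, 0.102], [0.627, -0.416, 0.004], [0.62, -0.406, 0.005]]
```

View pics/w5.png

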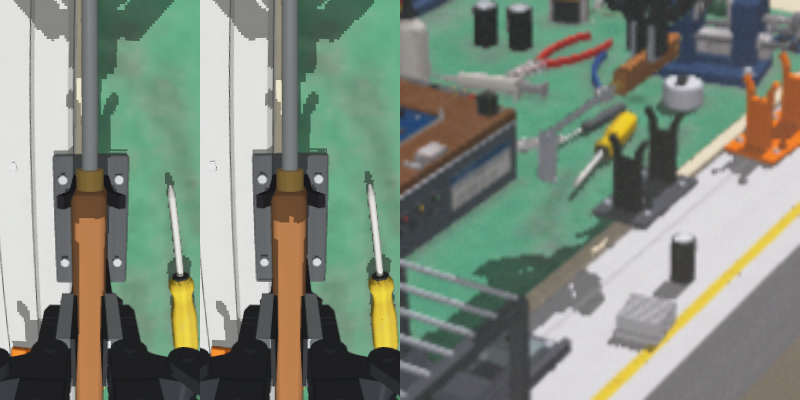

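The two wrist views (before and after the pull) match, so the hook has not slipped in the grip and sits directly over the rest. I'll lower it, release and check.

```bash
python3 - <<'E'
from h import *
g=np.load("grasp.npy");R=Rz(.008)
move_l(g[:3]+[0,0,.015],R,.1);sleep(.2);e=g[:3]+[0,0,.015]-sense()["position"]
h=move_l(g[:3]+e,R,.03,until_force=6);sleep(.2);s=sense();print(h,s["position"]-g[:3],s["wrist_force"].round(2))
command_gripper(.045);sleep(.3);s=sense();print(s["finger_gap"],s["wrist_force"].round(2))
move_l(s["position"]+[0,0,.11],R,.1);sleep(.2)
# well clear for the top view
movep([.45,-.62,.25],R);sleep(.5)
im,d=camera("top");W=cloud("top",d);np.savez("top9.npz",im=im,d=d)
Z=W[...,2];v,u=np.mgrid[0:480,0:640]
W0=cloud("top",np.load("top0.npz")["d"]);hsv=lambda i:cv2.cvtColor(i,cv2.COLOR_RGB2HSV)
for I,w in((np.load("top0.npz")["im"],W0),(im,W)):
    H=hsv(I);m=(H[...,0]<25)&(H[...,1]>90)&(u>385)&(u<470)&(v>230)&(v<262)&(w[...,2]>.07)&(w[...,2]<.1)
    print("handle",m.sum(),w[m].mean(0).round(4),u[m].mean(),v[m].mean(),u[m].min(),u[m].max())
    m=(u>333)&(u<395)&(v>240)&(v<258)&(w[...,2]>.05)&(w[...,2]<.1);print("shaft",m.sum(),w[m].mean(0).round(4))
print(sense()["time_s"])
cv2.imwrite("pics/t9.png",np.vstack([cv2.resize(im[y:y+75,a:a+200,::-1],None,fx=4,fy=4,interpolation=cv2.INTER_CUBIC) for y,a in((235,125),(225,310))]))
E
```

```text
True [-6.42096463e-04  3.49200848e-04 -3.55195528e-05] [-0.65  0.28  5.89]
0.044664866418177476 [-0.17  0.16  0.12]
handle 435 [ 0.5248 -0.4378  0.0823] 425.8022988505747 245.77241379310345 396 454
shaft 187 [ 0.5235 -0.3152  0.0743]
handle 435 [ 0.5239 -0.4358  0.0823] 424.8574712643678 246.24827586206897 396 454
shaft 189 [ 0.5231 -0.3161  0.074 ]
35.9667
```

View pics/t9.png

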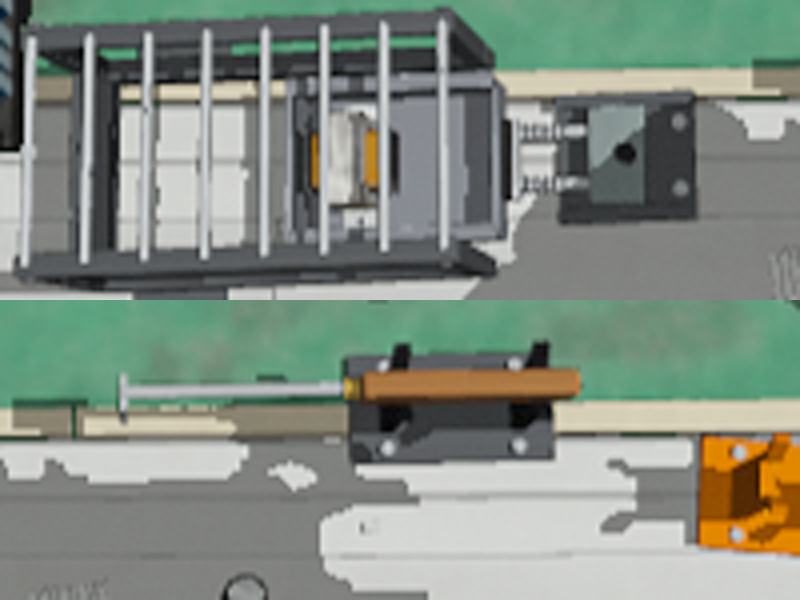

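The tote rests against the pad (crop x≈505) with the transformer inside it. The hook lies in both notches exactly as before, at the same height of 82 mm, and the arm is clear.

```bash
python3 -c "
from rig import *
print(finish_job())"
```

```text
the job is handed in; nothing more can be done
None
```

The job is handed in with no verdict returned: the tote was drawn onto the spring buffer to about half travel (roughly 5 N) and settled against it, and the hook is back in both notches of its rest.

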